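# Scrape a hardened cement flake off the wet bench into the tub

## Task

Take the scraper out of its wooden rest and, with its blade, scrape the hardened terracotta-coloured cement flake along the bench top and over the front edge (the edge away from you), so that it drops into the black tub below; do not touch the flake with the fingers. The bench top is dished behind its raised front edge, so keep the blade riding on it all the way, up the rise to the edge, with light pressure and never bearing down hard. Then put the scraper back, fully home in its rest, and leave the good tile, the jug and the pigment pot where they are.

Things in the scene. Friction and masses are not known exactly. Their poses are not given: they have to be found in the camera images.
- bench: Fixed concrete bench. Origin: middle of its front top edge (far side); x out over the tub, y along the edge, z up. Level steel strip, x -30 to 0 mm, at z 0. Behind it the top falls 4 to 8 mm in a curve (not measured: feel for it), some 70 mm long, to a level floor, about x -220 to -100, then rises to a level rear strip, x -380 to -290. Same section all along y. Hard: 3 to 10 N is light, over 40 N hard.
- flake: Loose hardened flake of terracotta-coloured cement, irregular outline about 60 by 52 mm, 5 mm thick, 20 to 45 g. Lies on the level floor of the dish at any yaw. Origin: middle of its underside, z up.
- scraper: Loose bench scraper, 0.2 to 0.3 kg, upright in its rest: steel blade 130 mm wide (along its y), 3 mm thick (x), 45 mm high, below a wooden handle 26 mm thick (x), 134 mm wide (y), 45 mm high. Origin: middle of the blade's lower edge, z up; the handle spans z = 45 to 90 mm.
- rest: Fixed wooden block, 60 (x) by 160 (y) by 55 mm high, on the dish floor. A slot 10 mm wide (x), 140 mm long (y) runs through it from the top, in the middle. Origin: middle of underside, z up. The scraper hangs with its handle's underside on the block's top, its origin 10 mm above the rest's origin, axes parallel (a half turn about z is as good).
- tub: Fixed round black rubber tub under the front edge, 400 mm across at the rim, 340 mm across at the bottom, 130 mm high, its rim 70 mm below the edge; its inner floor is 10 mm above the origin. Origin: middle of its underside, z up.
- tile: Loose good cement tile with a blue and red pattern, 100 x 100 x 13 mm, lying flat on the dish floor. Origin: middle of its underside. Bystander.
- jug: Loose steel jug with a side handle, 68 mm across, 80 mm high, standing on the dish floor. Origin: middle of its underside. Bystander.
- pot: Loose yellow pigment pot with a black lid, 62 mm across, 75 mm high, standing on the dish floor. Origin: middle of its underside. Bystander.

How it is judged (in metres and radians):
On the way, in this order (a step that is already met when the one before it is completed fails the run):
1. the scraper is drawn up out of its rest (z of scraper in the frame of rest above 0.056 m), for 0.1 s.
2. the blade bears on the bench (over 1 N) within 90 mm of the flake while the flake lies in the dish (contact force between scraper and bench above 1 N and horizontal distance between scraper and flake below 0.09 m and x of flake in the frame of bench below -0.08 m), for 0.1 s.
3. the blade bears on the rise behind the front strip (over 1 N), within 90 mm of the flake (contact force between scraper and bench above 1 N and horizontal distance between scraper and flake below 0.09 m and x of scraper in the frame of bench between -0.095 and -0.055 m), for 0.1 s.
4. the flake has come up to the front edge with the blade still bearing on the bench behind it (over 1 N, within 90 mm) (contact force between scraper and bench above 1 N and horizontal distance between scraper and flake below 0.09 m and x of flake in the frame of bench above -0.02 m and z of flake in the frame of bench above -0.02 m), for 0.1 s.
5. the flake is in the tub (horizontal distance between flake and tub below 0.19 m and z of flake in the frame of tub below 0.07 m), for 0.2 s.
At the end, for the whole second after the job is handed in: The flake lies at rest in the tub (within 190 mm of its axis, under 70 mm above its underside). The scraper stands released in its rest: within 8 mm sideways, 3.5 mm of fully down, 0.08 rad of upright. Tile, jug and pot are within 20 mm of where they were (all of step 5 and linear speed of flake below 0.03 m/s and horizontal distance between scraper and rest below 0.008 m and z of scraper in the frame of rest between 0.006 and 0.0135 m and angle between scraper's own z axis and vertical below 0.08 rad and linear speed of scraper below 0.02 m/s and distance of each of tile, jug, pot from where it was at the start of the episode below 0.02 m); the robot touches nothing.
It fails at once if the scraper bears down hard on the bench (over 40 N) (contact force between scraper and bench above 40 N).
It fails at once if the fingers or arm touch the flake (contact force between any of the fingers, the arm and flake above 0.2 N).
It fails at once if the tile is displaced by more than 20 mm (distance of tile from where it was at the start of the episode above 0.02 m).
It fails at once if the jug is displaced by more than 20 mm (distance of jug from where it was at the start of the episode above 0.02 m).
It fails at once if the pot is displaced by more than 20 mm (distance of pot from where it was at the start of the episode above 0.02 m).
It also fails if it takes over 72 s, if anything falls off the work surface, if the arm or the gripper's body presses on something with over 40 N, if the wrist force passes 120 N, or if a joint passes its speed limit or range.

## Robot

A 6-joint arm with a two-finger parallel gripper is mounted at the origin on the work surface. World frame = base frame: x ahead of the robot, y to its left, z up, the work surface at z = 0. Lengths are in m, angles in degrees, forces in N, time in s.
With the tool pointing down it reaches from about 0.375 to 0.9 m from the base axis. Payload 3.1 kg.
Tool frame: the origin (TCP) lies midway between the tips of the shut fingers; the grasp point (between the pads) lies 19 mm behind it; x points along the fingers, z is the direction in which the jaws open and shut, and the axes are right-handed (so a half turn about x gives the same grasp; the last joint's range is limited). The gripper opens to 87 mm and grips with 3 to 60 N. Pads are 19 mm wide; open, the fingers measure 117 mm over their backs; the gripper's body (75 mm by 190 mm) begins 51 mm behind the grasp point.
Start: joints at [-81.561, 30.224, 82.088, -0, 67.689, -10.227], TCP at [0.2, -0.592, 0.223] pointing down, gripper open.
Joint ranges: [-176.69, 176.69], [-43.24, 126.21], [12.49, 139.97], [-82, 262], [0, 151.66], [-163.58, 163.58]. Speed limits (degrees/s): [159.86, 159.86, 180, 180, 180, 180].

## Interface

Orientations are given as a 3x3 rotation matrix whose columns are the frame's x, y, z axes.
In Python, from rig import * gives the robot as it stands.
- The arm moves only by the tool play_rows, never from a script. Its argument "rows" is a list that holds one entry, the list of rows, each a list of 7 numbers: the shift along the tool's x, y, z in m, then the turn, a rotation vector about the tool's x, y, z in degrees, then the finger opening in m, from 0 to 0.087. A call has 1 to 12 rows; each row is the pose to reach, as a shift and turn from the pose commanded when the call began, along the tool's axes at that moment; what a row does not reach only later rows make up. A row lasts 1/10 s, in which the tool goes at most 50 mm and 8.59 degrees, less where a joint would pass 70% of its speed; a pose out of reach is approached as far as the arm can. A call with a gripper value outside its range is refused whole. The fingers move at their own pace and stop on an object; the grip force is fixed at half the most. Time passes only in rows, so rows that repeat a pose let the fingers close. It gives the time, the measured TCP pose, the force and the opening at its end, in the units of the state.
- read_state(): the state, without advancing time (a new reading comes with each control period).
- capture(name): name is "scene" or "top"; returns a dict with "pixels" (420x560x3 uint8, red, green, blue), "intrinsics" (3x3 intrinsics, pixels), "k1" (the pictures are not rectified: a ray, as slopes to the right and down, at radius r is drawn at 1 + k1 r^2 times it, then the intrinsics apply), "rvec" (rotation vector, rad) and "tvec" (3), from world to camera coordinates, as OpenCV has them. Camera axes: x right, y down, z forward; pixel columns grow to the right and rows downward; lengths in m; the calibration is good to about 2 mm. A picture is of the moment at which its call begins. There is no depth.
- hand_in(): hands the job in, once; it reports no verdict.
Trained networks look in the newest picture that a camera, given by its name, has taken for a name from the list of things; names that differ only in an ending like _2 or _b are one class to them, and where a whole thing is asked for, a point or a joint stands for the part that bears it (a point fixed in the world has none). Each returns a list of dicts, best first, with "p" (0 to 1); they miss things now and then, are a little off and sometimes report something else, mostly with a low value. They report only what shows in the picture. A call takes as long as a camera call.
- trace(camera, target): "mask" (420x560 bool, what is visible of it) and "at" ([column, row] in pixels, amid what is visible of it).
The state is a dict: "time_s": time; "joint_positions": joint angles; "qvel": joint speeds; "tau": joint torques, N m; "position": TCP position; "tcp_rot": TCP orientation; "force": force on the tool from outside, world axes, zero at the start; "moment": the same for the moment, N m; "opening": opening from 0.0 (shut) to 1.0 (fully open).
Only numpy, scipy, OpenCV 4.12 (cv2) and the standard library are available. Lean on these libraries where they do the work, as an engineer would, in place of code of your own. Each camera call takes 0.05 s, during which the arm holds its last target.

## Working session

There is one attempt and no reset: what is moved stays moved. The work goes in short steps, Python scripts to look and compute and a tool call to move; the robot and the scene stay as the last step left them, time stands still between calls to the robot, and variables do not carry over. Pictures are saved under pics/ and viewed, and the job is handed in when it is done.

Besides the shell and the picture viewer there is one more tool, called after "Request:" as a command line: name --argument value ..., lists and objects as JSON in quotes. play_rows: Moves the arm, as the interface text tells. Its arguments: {"type":"object","properties":{"rows":{"type":"array"}},"required":["rows"]}

```bash
ls; mkdir -p pics; python3 - <<'E'
from rig import *
import cv2,numpy as np
s=read_state()
for k,v in s.items(): print(k,np.round(v,3).tolist())
for n in("scene","top"):
    c=capture(n); cv2.imwrite(f"pics/{n}0.png",c["pixels"][:,:,::-1])
    print(n,c["intrinsics"],c["k1"],c["rvec"],c["tvec"])
E
```

```text
pics
time_s 0.0
joint_positions [-81.561, 30.279, 82.156, -0.001, 67.689, -10.228]
qvel [0.023, -0.09, 0.136, 0.044, -0.098, -0.024]
tau [0.001, -44.003, -17.659, 0.063, 0.058, -0.0]
position [0.2, -0.591, 0.222]
tcp_rot [[-0.0, 0.947, 0.32], [0.002, 0.32, -0.947], [-1.0, 0.0, -0.002]]
force [-0.293, -0.997, 0.342]
moment [-0.01, 0.019, 0.004]
opening 1.0
scene [[497.30112295   0.         283.2242536 ]
 [  0.         497.30112295 209.18106338]
 [  0.           0.           1.        ]] 0.030528595817569663 [ 1.95389299  0.94998235 -0.547999  ] [-0.3794721  -0.25882072  1.73309058]
top [[380.22780838   0.         275.07913474]
 [  0.         380.22780838 213.84749766]
 [  0.           0.           1.        ]] -0.02756115781299288 [ 2.14951923 -2.15828666  0.13855124] [-0.01291625  0.62646056  0.95363256]
```

View pics/scene0.png

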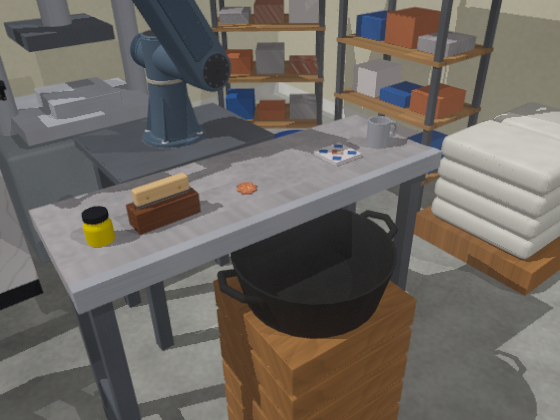

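View pics/top0.png

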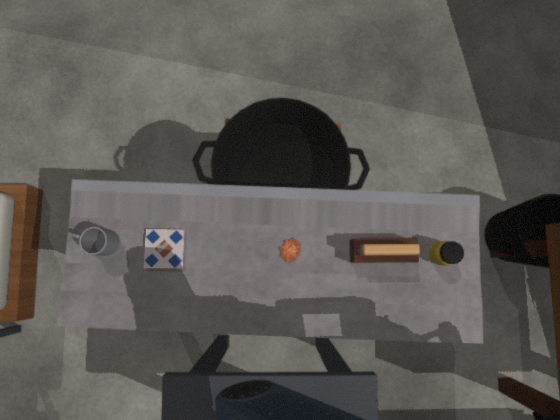

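```bash
cat > h.py <<'E'
from rig import *
import cv2,numpy as np
from scipy.spatial.transform import Rotation as R
def cam(n):
    return capture(n)
def ray(c,uv):
    K=np.array(c["intrinsics"]);k1=c["k1"]
    d=cv2.undistortPoints(np.array([[uv]],float),K,np.array([k1,0,0,0,0.]))[0,0]
    Rm=cv2.Rodrigues(np.array(c["rvec"],float))[0];t=np.array(c["tvec"],float).ravel()
    return -Rm.T@t, Rm.T@np.array([d[0],d[1],1.])
def atz(c,uv,z):
    o,d=ray(c,uv); return o+d*(z-o[2])/d[2]
def tri(c1,u1,c2,u2):
    o1,d1=ray(c1,u1);o2,d2=ray(c2,u2)
    A=np.stack([d1,-d2],1);s=np.linalg.lstsq(A,o2-o1,rcond=None)[0]
    p,q=o1+s[0]*d1,o2+s[1]*d2
    return (p+q)/2,np.linalg.norm(p-q)
def proj(c,P):
    return cv2.projectPoints(np.array(P,float).reshape(-1,1,3),np.array(c["rvec"],float),np.array(c["tvec"],float),np.array(c["intrinsics"]),np.array([c["k1"],0,0,0,0.]))[0][:,0]
def st():
    s=read_state()
    print("t",round(s["time_s"],2),"p",np.round(s["position"],4),"F",np.round(s["force"],2),"M",np.round(s["moment"],2),"op",round(s["opening"],3),"q",np.round(s["joint_positions"],1))
    print(np.round(s["tcp_rot"],4).tolist())
    return s
E
python3 - <<'E'
from h import *
import pickle
c1=cam("scene");c2=cam("top")
pickle.dump((c1,c2),open("c0.pkl","wb"))
masks={}
for n in["flake","scraper","rest","tile","jug","pot","tub","bench"]:
    r1=trace("scene",n);r2=trace("top",n)
    if r1 and r2:
        p,e=tri(c1,r1[0]["at"],c2,r2[0]["at"])
        print(n,round(r1[0]["p"],2),r1[0]["at"],round(r2[0]["p"],2),r2[0]["at"],np.round(p,4),round(e,4))
        masks[n]=(r1[0]["mask"],r2[0]["mask"])
    else: print(n,len(r1),len(r2))
pickle.dump(masks,open("m0.pkl","wb"))
v=c2["pixels"][:,:,::-1][170:350,50:500]
cv2.imwrite("pics/topz.png",cv2.resize(v[40:110,170:430],None,fx=3,fy=3,interpolation=cv2.INTER_CUBIC))
v=c1["pixels"][:,:,::-1][130:270,60:280]
cv2.imwrite("pics/scz.png",cv2.resize(v,None,fx=3.5,fy=3.5,interpolation=cv2.INTER_CUBIC))
E
```

```text
flake 0.43 [314.4, 324.9] 0.72 [290.8, 248.2] [ 0.6181 -0.0039 -0.4191] 0.1892
scraper 0.92 [162.2, 190.6] 0.7 [389.2, 248.6] [ 0.5321 -0.2883  0.1133] 0.0015
rest 0.62 [164.8, 215.3] 0.92 [382.2, 254.3] [ 0.5211 -0.2895  0.0404] 0.0054
tile 0.86 [341.7, 157.1] 0.78 [163.3, 245.8] [0.5452 0.2785 0.032 ] 0.0025
jug 0.89 [379.3, 132.5] 0.59 [99.4, 242.5] [0.5518 0.4289 0.0725] 0.0021
pot 0.61 [96.5, 224.6] 0.61 [447.3, 251.4] [ 0.5247 -0.4458  0.0793] 0.0024
tub 0.77 [317.3, 325.8] 0.78 [279.7, 152.8] [ 0.8534 -0.0495 -0.213 ] 0.0434
bench 0.89 [217.0, 215.1] 0.92 [274.1, 269.5] [ 0.4572 -0.0548 -0.0786] 0.0976
```

View pics/topz.png

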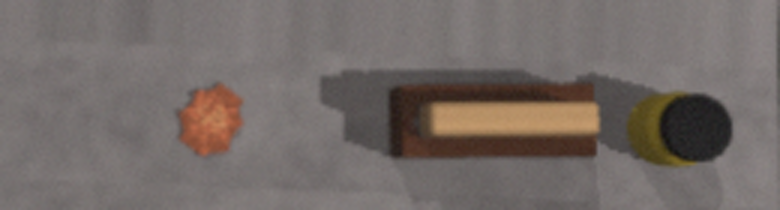

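View pics/scz.png

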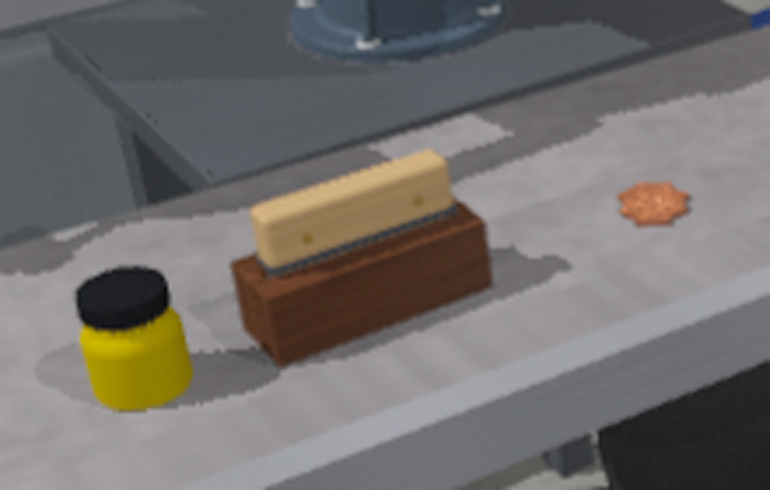

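```bash
python3 - <<'E'
from h import *
import pickle
c1,c2=pickle.load(open("c0.pkl","rb"))
def z(c,u,v,w,hh,f,name):
    p=c["pixels"][v:v+hh,u:u+w,::-1]
    cv2.imwrite(name,cv2.resize(p,None,fx=f,fy=f,interpolation=cv2.INTER_CUBIC))
z(c1,120,165,90,70,8,"pics/z1.png")
z(c2,340,225,90,50,8,"pics/z2.png")
a=[cv2.resize(c["pixels"][v:v+35,u:u+60,::-1],None,fx=6,fy=6,interpolation=cv2.INTER_CUBIC) for c,u,v in((c2,50,170),(c2,440,180),(c1,60,255),(c1,400,150))]
cv2.imwrite("pics/z3.png",np.vstack([np.hstack(a[:2]),np.hstack(a[2:])]))
E
```

```text
(no output)
```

View pics/z1.png

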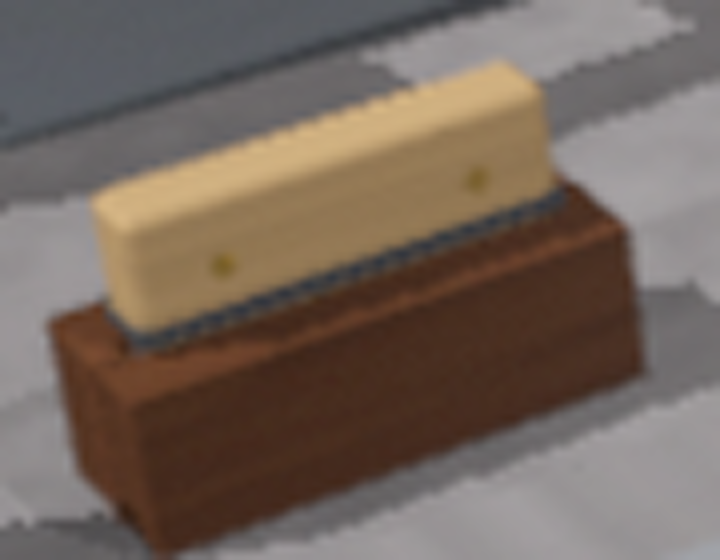

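View pics/z2.png

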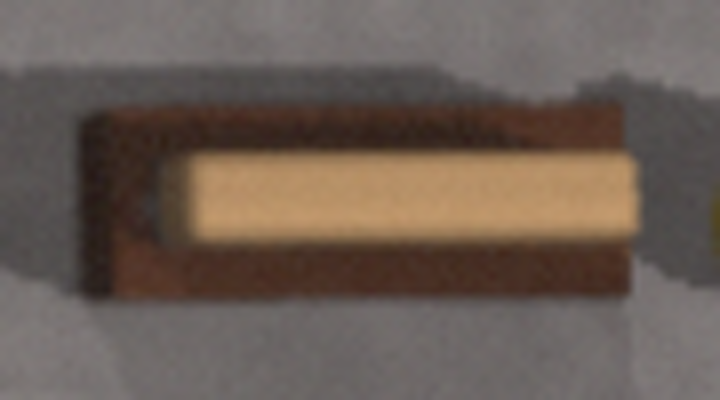

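View pics/z3.png

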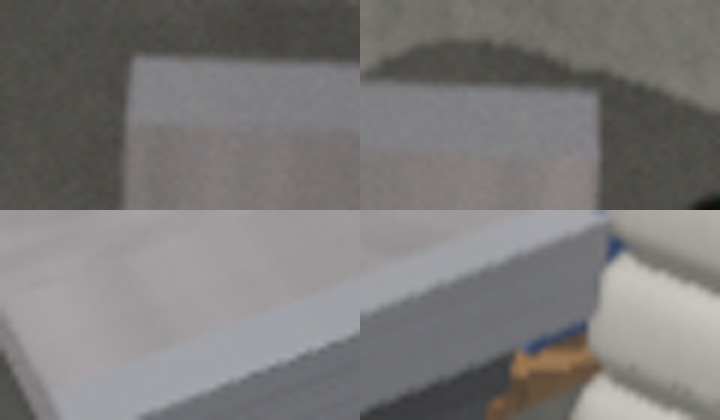

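```bash
cat > fit.py <<'E'
from h import *
import pickle
from scipy.optimize import least_squares
c1,c2=pickle.load(open("c0.pkl","rb"))
print("bench y+ front corner",tri(c1,(440.8,151.0),c2,(72,179.3)))
f=lambda o,x,y,s:(o[0]+(x-.0)/s,o[1]+(y-.0)/s)
obs=[]
hx,hy=.03,.08
B,A,D,C=(hx,-hy),(-hx,-hy),(-hx,hy),(hx,hy)
for c,(x,y),P,z in[(c2,(622,103),B,.055),(c2,(629,297),A,.055),(c2,(113,297),D,.055),(c2,(110,110),C,.055),
  (c2,(82,297),D,0),
 (c1,(52,322),A,.055),(c1,(135,405),B,.055),(c1,(630,232),C,.055),(c1,(160,552),B,0),(c1,(643,375),C,0),(c1,(82,472),A,0)]:
    o=(340,225) if c is c2 else (120,165)
    obs.append((c,(o[0]+x/8-.5,o[1]+y/8-.5),P+(z,)))
def res(p,obs=obs):
    x,y,z,a=p;Rz=R.from_euler("z",a).as_matrix();r=[]
    for c,u,P in obs: r.append(proj(c,Rz@np.array(P)+[x,y,z])[0]-u)
    return np.concatenate(r)
s=least_squares(res,[.53,-.29,0,0]);print("rest",np.round(s.x,4),np.round(s.fun.reshape(-1,2),1).tolist())
obs2=[]
hx,hy=.013,.067
B,A,D,C=(hx,-hy),(-hx,-hy),(-hx,hy),(hx,hy)
for c,(x,y),P,z in[(c2,(637,153),B,.09),(c2,(637,240),A,.09),(c2,(192,242),D,.09),(c2,(192,150),C,.09),
 (c1,(95,196),A,.09),(c1,(132,230),B,.09),(c1,(545,92),C,.09),(c1,(508,60),D,.09),(c1,(132,350),B,.045),(c1,(567,200),C,.045)]:
    o=(340,225) if c is c2 else (120,165)
    obs2.append((c,(o[0]+x/8-.5,o[1]+y/8-.5),P+(z,)))
s=least_squares(res,[.53,-.29,0.01,0],kwargs=dict(obs=obs2));print("scraper",np.round(s.x,4),np.round(s.fun.reshape(-1,2),1).tolist())
# flake via colour
for c in(c1,c2):
    p=c["pixels"].astype(int);m=(p[...,0]-p[...,2]>60)&(p[...,1]<p[...,0]*.75)
    m[:, :]=m
    n,l,stt,cen=cv2.connectedComponentsWithStats(m.astype(np.uint8))
    print([(stt[i].tolist(),cen[i].round(1).tolist()) for i in range(1,n) if stt[i][4]>60])
E
python3 fit.py
```

```text
bench y+ front corner (array([0.71937413, 0.52267216, 0.04356173]), np.float64(0.004762990631669567))
rest [ 0.5295 -0.2876  0.0362 -0.0045] [[0.6, 0.2], [0.8, 0.5], [0.2, 0.6], [-0.0, -0.6], [-0.2, 0.6], [-0.5, -0.7], [-0.3, -0.3], [0.9, -0.9], [0.6, 1.5], [1.5, 0.6], [-0.1, 0.3]]
scraper [ 0.5293 -0.2879  0.0461 -0.0031] [[0.7, 0.0], [1.3, 0.3], [-0.2, 0.2], [-0.5, 0.5], [-1.2, -0.8], [-1.1, -0.6], [1.0, -0.9], [0.4, -0.8], [2.3, 1.6], [0.3, 2.1]]
[([384, 13, 34, 36, 912], [400.1, 30.0]), ([227, 53, 24, 22, 395], [239.4, 64.0]), ([435, 86, 31, 34, 704], [449.1, 101.2]), ([409, 89, 19, 27, 373], [418.2, 101.5]), ([237, 182, 19, 12, 179], [246.1, 187.5]), ([127, 206, 27, 9, 82], [138.9, 210.3]), ([414, 206, 146, 88, 3633], [484.3, 250.8]), ([243, 311, 148, 109, 5978], [290.3, 365.6]), ([369, 330, 16, 15, 63], [378.3, 337.1]), ([365, 359, 18, 15, 71], [374.6, 366.0]), ([223, 360, 22, 60, 757], [233.0, 393.5]), ([298, 369, 84, 51, 672], [338.2, 396.6]), ([336, 395, 44, 25, 258], [353.3, 408.3])]
[([0, 185, 27, 28, 324], [15.8, 192.4]), ([281, 239, 19, 23, 327], [290.0, 249.7]), ([9, 275, 10, 15, 93], [13.6, 281.9])]
```

```bash
python3 - <<'E'
from h import *
import pickle
c1,c2=pickle.load(open("c0.pkl","rb"))
print("flake",tri(c1,(246.1,187.5),c2,(290,249.7)))
print(atz(c2,(290,249.7),.0395),atz(c1,(246.1,187.5),.0395))
# front edge in top image: subpixel
g=c2["pixels"].astype(float).mean(2)
g=cv2.GaussianBlur(g,(0,0),1)
for u in(80,100,130,160,400,430,460,470):
    col=g[165:230,u]
    d=np.diff(col); k=np.argmax(d[:35])
    print(u,165+k+.5,atz(c2,(u,165+k+.5),.0436).round(4))
for uv in((72,179.3),(480,195),(60,327.5),(482,342)): print(atz(c2,uv,.0436).round(4))
for uv in((440.8,151.0),): print(atz(c1,uv,.0436).round(4))
p=c1["pixels"][170:300,40:240,::-1]
cv2.imwrite("pics/z4.png",cv2.resize(p,None,fx=4,fy=4,interpolation=cv2.INTER_CUBIC))
E
```

```text
flake (array([ 0.53225166, -0.05462281,  0.03970421]), np.float64(0.0022400315052820874))
[ 0.53286536 -0.05368883  0.0395    ] [ 0.53131136 -0.05535232  0.0395    ]
80 179.5 [0.7203 0.5032 0.0436]
100 179.5 [0.72   0.4492 0.0436]
130 180.5 [0.7167 0.3686 0.0436]
160 181.5 [0.7136 0.2885 0.0436]
400 191.5 [ 0.684  -0.3448  0.0436]
430 193.5 [ 0.6784 -0.4241  0.0436]
460 193.5 [ 0.6782 -0.5041  0.0436]
470 194.5 [ 0.6754 -0.5307  0.0436]
[0.721  0.5248 0.0436]
[ 0.674  -0.5574  0.0436]
[0.3372 0.5319 0.0436]
[ 0.2977 -0.5363  0.0436]
[0.7195 0.5189 0.0436]
```

View pics/z4.png

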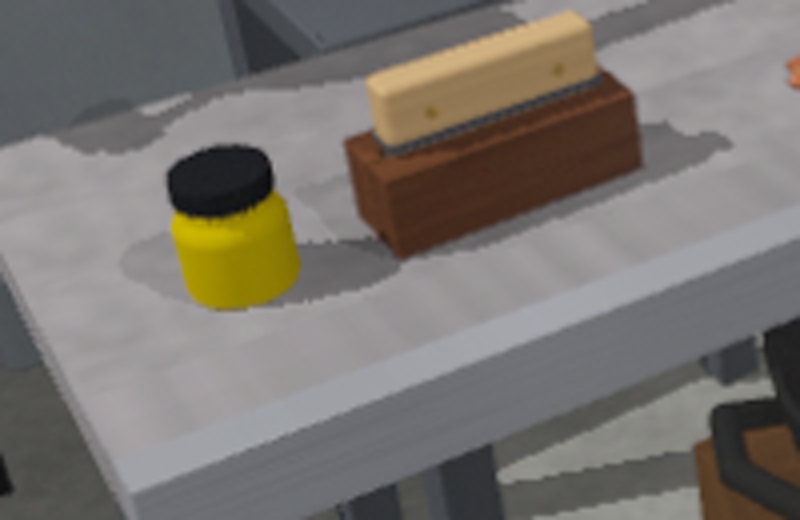

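```bash
cat >> h.py <<'E'
def down(a):
    a=np.radians(a);c,s=np.cos(a),np.sin(a)
    return np.array([[0,-s,c],[0,c,s],[-1,0,0.]])
def rel(p0,a0,p1,a1):
    R0=down(a0);d=R0.T@(np.array(p1)-p0);r=R.from_matrix(R0.T@down(a1)).as_rotvec(degrees=True)
    print("row",np.round(d,5).tolist(),np.round(r,3).tolist())
E
python3 - <<'E'
from h import *
s=st();m=np.array(s["tcp_rot"]);a=np.degrees(np.arctan2(m[1,2],m[0,2]));print(a,90+(-81.561)+(-10.227), down(a).round(3).tolist())
rel([.2,-.592,.223],a,[.5295,-.288,.2],-.2)
import pickle
c1,c2=pickle.load(open("c0.pkl","rb"))
# tub rim
for uv in((212,160),(352,160),(282,99)): print(atz(c2,uv,-.0264).round(3))
E
```

```text
t 1.0 p [ 0.2001 -0.5921  0.2225] F [0.18 0.67 0.57] M [-0.01  0.01 -0.06] op 1.003 q [-81.6  30.2  82.1  -0.   67.7 -10.2]
[[-0.0, 0.9474, 0.3201], [0.0, 0.3201, -0.9474], [-1.0, 0.0, -0.0]]
-71.33323871316837 -1.7880000000000074 [[0.0, 0.947, 0.32], [0.0, 0.32, -0.947], [-1.0, 0.0, 0.0]]
row [0.023, 0.40947, -0.18255] [-71.133, 0.0, 0.0]
[ 0.791  0.164 -0.026]
[ 0.789 -0.235 -0.026]
[ 0.973 -0.037 -0.026]
```

Request:
play_rows --rows '[[[0.023,0.4095,-0.1825,-71.13,0,0,0.087],[0.023,0.4095,-0.1825,-71.13,0,0,0.087],[0.023,0.4095,-0.1825,-71.13,0,0,0.087],[0.023,0.4095,-0.1825,-71.13,0,0,0.087],[0.023,0.4095,-0.1825,-71.13,0,0,0.087],[0.023,0.4095,-0.1825,-71.13,0,0,0.087],[0.023,0.4095,-0.1825,-71.13,0,0,0.087],[0.023,0.4095,-0.1825,-71.13,0,0,0.087],[0.023,0.4095,-0.1825,-71.13,0,0,0.087],[0.023,0.4095,-0.1825,-71.13,0,0,0.087],[0.023,0.4095,-0.1825,-71.13,0,0,0.087],[0.023,0.4095,-0.1825,-71.13,0,0,0.087]]]'

```text
time_s: 2.2
position: [0.529, -0.2888, 0.1995]
tcp_rot: [[-0.001, 0.004, 1.0], [-0.0, 1.0, -0.004], [-1.0, -0.0, -0.001]]
force: [-0.2, -0.1, -0.3]
opening: 1.0
```

```bash
python3 - <<'E'
from h import *
c1=cam("scene");st()
a=cv2.resize(c1["pixels"][90:250,80:280,::-1],None,fx=4,fy=3.7,interpolation=cv2.INTER_CUBIC)
cv2.imwrite("pics/h1.png",a)
E
```

```text
t 2.25 p [ 0.5287 -0.2892  0.1996] F [-0.59  0.8  -0.74] M [-0.03 -0.11  0.03] op 1.0 q [-39.3  30.   86.8  -0.   63.2 -39. ]
[[-0.0004, 0.0054, 1.0], [-0.0003, 1.0, -0.0054], [-1.0, -0.0003, -0.0004]]
```

View pics/h1.png

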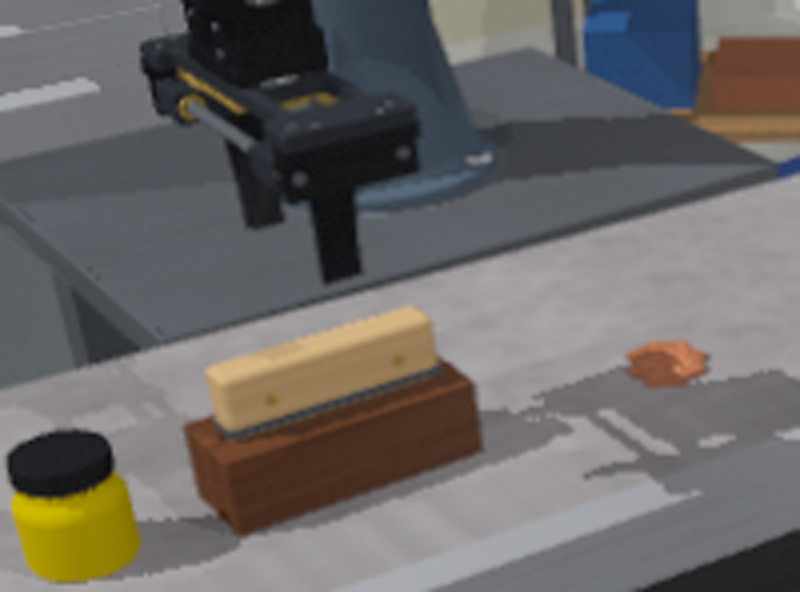

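Request:
play_rows --rows '[[[0.03,0,0,0,0,0,0.087],[0.06,0,0,0,0,0,0.087],[0.085,0,0,0,0,0,0.087],[0.1,0,0,0,0,0,0.087],[0.1,0,0,0,0,0,0.087],[0.1,0,0,0,0,0,0.087]]]'

```text
time_s: 2.85
position: [0.529, -0.2895, 0.0998]
tcp_rot: [[0.0, 0.006, 1.0], [-0.0, 1.0, -0.006], [-1.0, -0.0, 0.0]]
force: [0.3, -0.9, 1.1]
opening: 0.997
```

Request:
play_rows --rows '[[[0,0,0,0,0,0,0.01],[0,0,0,0,0,0,0.01],[0,0,0,0,0,0,0.01],[0,0,0,0,0,0,0.01],[0,0,0,0,0,0,0.01],[0,0,0,0,0,0,0.01],[0,0,0,0,0,0,0.01],[0,0,0,0,0,0,0.01]]]'

```text
time_s: 3.65
position: [0.5296, -0.2881, 0.0995]
tcp_rot: [[-0.0, 0.003, 1.0], [0.0, 1.0, -0.003], [-1.0, 0.0, -0.0]]
force: [0.0, -0.3, 0.2]
opening: 0.361
```

Request:
play_rows --rows '[[[0,0,0,0,0,0,0.01],[0,0,0,0,0,0,0.01],[0,0,0,0,0,0,0.01]]]'

```text
time_s: 3.95
position: [0.5296, -0.2881, 0.0995]
tcp_rot: [[-0.0, 0.004, 1.0], [0.0, 1.0, -0.004], [-1.0, 0.0, -0.0]]
force: [0.6, 1.3, -0.4]
opening: 0.292
```

```bash
python3 - <<'E'
from h import *
st();c1=cam("scene");st()
E
```

```text
t 3.95 p [ 0.5296 -0.2881  0.0995] F [ 0.58  1.3  -0.4 ] M [-0.02 -0.17  0.07] op 0.292 q [-39.2  37.7  91.2   0.   51.1 -39. ]
[[-0.0001, 0.0036, 1.0], [0.0001, 1.0, -0.0036], [-1.0, 0.0001, -0.0001]]
t 4.0 p [ 0.5296 -0.2881  0.0995] F [0.06 0.1  1.23] M [-0.01 -0.16  0.02] op 0.29 q [-39.2  37.7  91.2   0.   51.1 -39. ]
[[-0.0, 0.0036, 1.0], [0.0001, 1.0, -0.0036], [-1.0, 0.0001, -0.0]]
```

Request:
play_rows --rows '[[[-0.01,0,0,0,0,0,0.01],[-0.025,0,0,0,0,0,0.01],[-0.045,0,0,0,0,0,0.01],[-0.07,0,0,0,0,0,0.01],[-0.09,0,0,0,0,0,0.01],[-0.1,0,0,0,0,0,0.01],[-0.1,0,0,0,0,0,0.01],[-0.1,0,0,0,0,0,0.01]]]'

```text
time_s: 4.8
position: [0.529, -0.2877, 0.1989]
tcp_rot: [[-0.001, 0.004, 1.0], [0.001, 1.0, -0.004], [-1.0, 0.001, -0.001]]
force: [0.0, 0.7, -2.7]
opening: 0.295
```

```bash
python3 - <<'E'
from h import *
F=[]
for i in range(3):
    s=read_state();F.append(s["force"]);c1=cam("scene")
st();print(np.mean(F,0))
c2=cam("top")
a=cv2.resize(c1["pixels"][90:250,80:280,::-1],None,fx=3.5,fy=3.5,interpolation=cv2.INTER_CUBIC)
cv2.imwrite("pics/h2.png",a)
cv2.imwrite("pics/h2t.png",cv2.resize(c2["pixels"][180:300,220:460,::-1],None,fx=3.2,fy=3.2))
E
```

```text
t 4.95 p [ 0.5288 -0.2875  0.1981] F [ 0.19  0.58 -2.4 ] M [-0.06 -0.12  0.05] op 0.294 q [-39.2  30.1  86.8  -0.   63.2 -39. ]
[[-0.0023, 0.0036, 1.0], [0.0019, 1.0, -0.0036], [-1.0, 0.0018, -0.0023]]
[-0.20221002  0.20582364 -2.2739005 ]
```

View pics/h2.png

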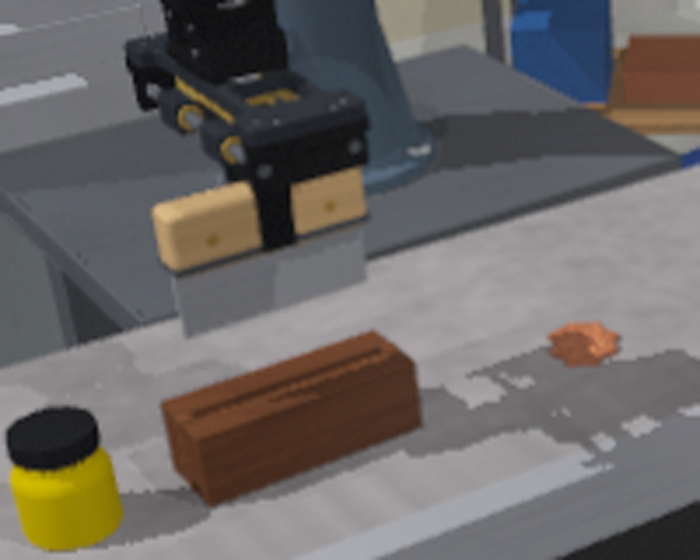

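View pics/h2t.png

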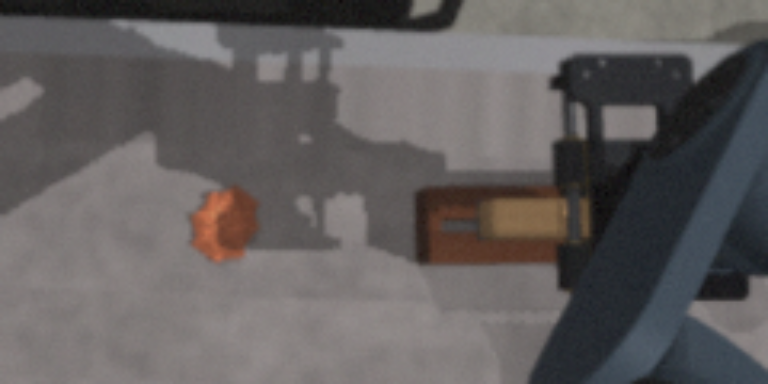

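Request:
play_rows --rows '[[[0,0.04,-0.008,0.5,0,0,0.01],[0,0.085,-0.016,1,0,0,0.01],[0,0.13,-0.024,1.5,0,0,0.01],[0,0.175,-0.032,2.3,0,0,0.01],[0,0.215,-0.0413,2.3,0,0,0.01],[0.01,0.2354,-0.0413,2.3,0,0,0.01],[0.04,0.2354,-0.0413,2.3,0,0,0.01],[0.07,0.2354,-0.0413,2.3,0,0,0.01],[0.09,0.2354,-0.0413,2.3,0,0,0.01],[0.095,0.2354,-0.0413,2.3,0,0,0.01],[0.095,0.2354,-0.0413,2.3,0,0,0.01],[0.095,0.2354,-0.0413,2.3,0,0,0.01]]]'

```text
time_s: 6.2
position: [0.4899, -0.0529, 0.1052]
tcp_rot: [[0.001, 0.044, 0.999], [-0.0, 0.999, -0.044], [-1.0, -0.0, 0.001]]
force: [-0.0, 0.0, -2.3]
opening: 0.298
```

```bash
python3 - <<'E'
from h import *
F=[]
for i in range(3):
    s=read_state();F.append(s["force"]+s["moment"] if isinstance(s["force"],list) else np.r_[s["force"],s["moment"]]);c1=cam("scene")
st();print(np.mean(F,0).round(2))
c2=cam("top")
cv2.imwrite("pics/h3.png",cv2.resize(c1["pixels"][120:240,180:330,::-1],None,fx=4.5,fy=4.5,interpolation=cv2.INTER_CUBIC))
cv2.imwrite("pics/h3t.png",cv2.resize(c2["pixels"][180:300,220:400,::-1],None,fx=4,fy=4))
E
```

```text
t 6.35 p [ 0.49   -0.0529  0.1056] F [-1.08  0.14 -2.47] M [-0.   -0.03  0.  ] op 0.296 q [-19.2  30.9 107.1   0.   41.8 -16.7]
[[0.0023, 0.0438, 0.999], [-0.0008, 0.999, -0.0438], [-1.0, -0.0007, 0.0023]]
[ 0.07  0.04 -2.44 -0.02 -0.09 -0.04]
```

View pics/h3.png

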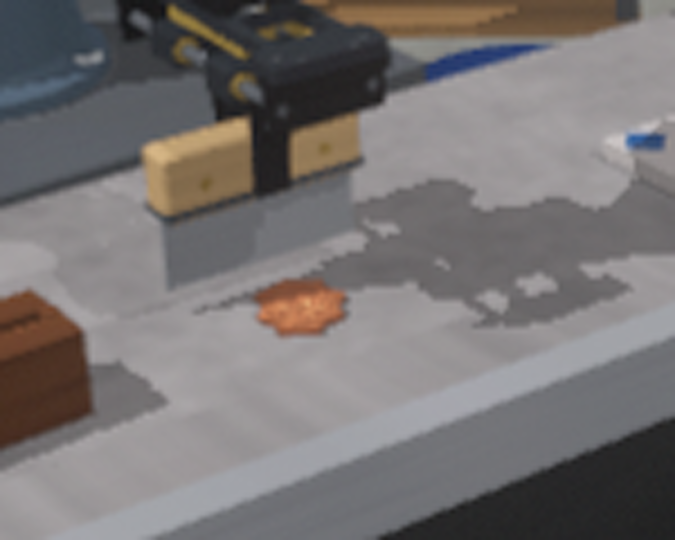

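View pics/h3t.png

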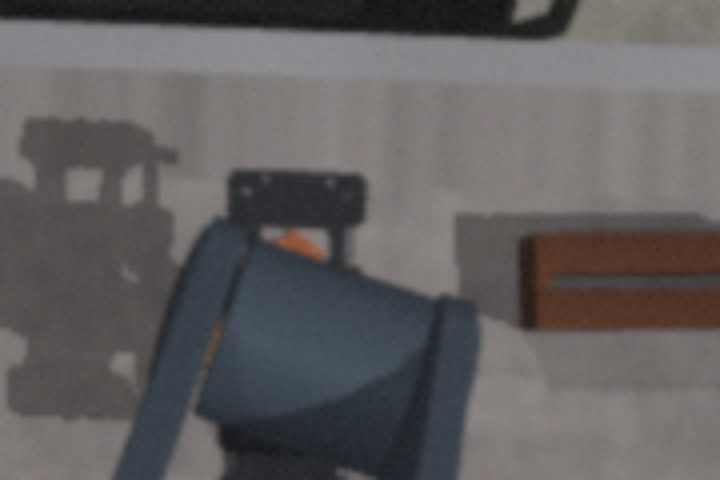

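Request:
play_rows --rows '[[[0.006,0,0,0,0,0,0.01],[0.01,0,0,0,0,0,0.01],[0.0125,0,0,0,0,0,0.01],[0.013,0,0,0,0,0,0.01],[0.013,0,0,0,0,0,0.01]]]'

```text
time_s: 6.9
position: [0.489, -0.0525, 0.0913]
tcp_rot: [[-0.0, 0.044, 0.999], [0.0, 0.999, -0.044], [-1.0, 0.0, -0.0]]
force: [-0.5, -0.1, -2.8]
opening: 0.295
```

Request:
play_rows --rows '[[[0.0005,0,0,0,0,0,0.01],[0.001,0,0,0,0,0,0.01],[0.001,0,0,0,0,0,0.01]]]'

```text
time_s: 7.2
position: [0.4892, -0.0526, 0.0906]
tcp_rot: [[0.0, 0.044, 0.999], [-0.0, 0.999, -0.044], [-1.0, -0.0, 0.0]]
force: [-0.0, -0.2, -2.0]
opening: 0.299
```

Request:
play_rows --rows '[[[0.0005,0,0,0,0,0,0.01],[0.0005,0,0,0,0,0,0.01]]]'

```text
time_s: 7.4
position: [0.4892, -0.0526, 0.09]
tcp_rot: [[0.0, 0.044, 0.999], [0.0, 0.999, -0.044], [-1.0, 0.0, 0.0]]
force: [-0.6, 0.4, -2.8]
opening: 0.299
```

Request:
play_rows --rows '[[[0.0005,0,0,0,0,0,0.01],[0.0005,0,0,0,0,0,0.01]]]'

```text
time_s: 7.6
position: [0.4891, -0.0526, 0.0895]
tcp_rot: [[-0.0, 0.044, 0.999], [0.0, 0.999, -0.044], [-1.0, 0.0, -0.0]]
force: [0.7, 0.3, -3.2]
opening: 0.292
```

Request:
play_rows --rows '[[[0.0003,0,0,0,0,0,0.01],[0.0003,0,0,0,0,0,0.01]]]'

```text
time_s: 7.8
position: [0.4891, -0.0526, 0.0895]
tcp_rot: [[0.0, 0.044, 0.999], [-0.0, 0.999, -0.044], [-1.0, -0.0, 0.0]]
force: [0.0, -0.1, 0.3]
opening: 0.292
```

Request:
play_rows --rows '[[[0.0003,0,0,0,0,0,0.01],[0.0003,0,0,0,0,0,0.01]]]'

```text
time_s: 8.0
position: [0.4892, -0.0526, 0.0894]
tcp_rot: [[0.0, 0.044, 0.999], [-0.0, 0.999, -0.044], [-1.0, -0.0, 0.0]]
force: [-0.5, 0.1, 5.2]
opening: 0.296
```

Request:
play_rows --rows '[[[0.0003,0,0,0,0,0,0.01],[0.0003,0,0,0,0,0,0.01]]]'

```text
time_s: 8.2
position: [0.4892, -0.0526, 0.0894]
tcp_rot: [[0.0, 0.044, 0.999], [-0.0, 0.999, -0.044], [-1.0, -0.0, 0.0]]
force: [-1.4, -0.6, 7.8]
opening: 0.299
```

Request:
play_rows --rows '[[[-0.0002,0,0.003,0,0,0,0.01],[-0.0002,0,0.008,0,0,0,0.01],[-0.0002,0,0.013,0,0,0,0.01],[-0.0002,0,0.018,0,0,0,0.01],[-0.0002,0,0.023,0,0,0,0.01],[-0.0002,0,0.028,0,0,0,0.01],[-0.0002,0,0.03,0,0,0,0.01]]]'

```text
time_s: 8.9
position: [0.5059, -0.0516, 0.089]
tcp_rot: [[-0.029, 0.04, 0.999], [0.005, 0.999, -0.04], [-1.0, 0.004, -0.03]]
force: [-21.0, -2.8, 28.5]
opening: 0.299
```

Request:
play_rows --rows '[[[-0.0015,0,-0.004,0,0,0,0.01],[-0.0025,0,-0.006,0,0,0,0.01]]]'

```text
time_s: 9.1
position: [0.513, -0.0537, 0.0913]
tcp_rot: [[0.001, 0.044, 0.999], [-0.0, 0.999, -0.044], [-1.0, -0.0, 0.001]]
force: [-0.1, 0.2, -1.8]
opening: 0.296
```

```bash
python3 - <<'E'
from h import *
c1=cam("scene")
s=st()
cv2.imwrite("pics/h4.png",cv2.resize(c1["pixels"][120:240,180:330,::-1],None,fx=5,fy=5,interpolation=cv2.INTER_CUBIC))
E
```

```text
t 9.15 p [ 0.5132 -0.0537  0.0913] F [-0.35  0.17 -1.8 ] M [ 0.03  0.05 -0.02] op 0.297 q [-18.4  33.6 104.3   0.   42.1 -15.9]
[[0.0009, 0.0439, 0.999], [-0.0001, 0.999, -0.0439], [-1.0, -0.0001, 0.0009]]
```

View pics/h4.png

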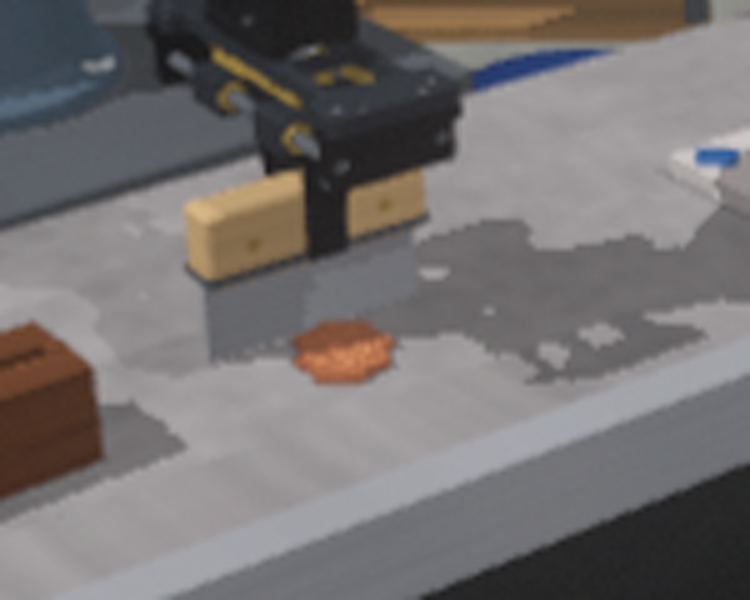

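Request:
play_rows --rows '[[[0.0,0,-0.001,0,4,0,0.01],[0.0003,0,0.0034,0,8,0,0.01],[0.0012,0,0.0071,0,12,0,0.01],[0.0012,0,0.0071,0,12,0,0.01],[0.0012,0,0.0071,0,12,0,0.01]]]'

```text
time_s: 9.65
position: [0.5205, -0.0538, 0.0894]
tcp_rot: [[-0.207, 0.043, 0.977], [0.009, 0.999, -0.042], [-0.978, 0.0, -0.207]]
force: [-0.9, 0.1, -3.5]
opening: 0.298
```

```bash
python3 - <<'E'
from h import *
c1=cam("scene")
s=st()
cv2.imwrite("pics/h5.png",cv2.resize(c1["pixels"][120:240,180:330,::-1],None,fx=5,fy=5,interpolation=cv2.INTER_CUBIC))
E
```

```text
t 9.7 p [ 0.5196 -0.0537  0.0896] F [-0.58 -0.78 -1.47] M [ 0.03 -0.26 -0.01] op 0.293 q [-16.5  38.1  94.3  -3.3  59.3 -12. ]
[[-0.2078, 0.0435, 0.9772], [0.0095, 0.9991, -0.0425], [-0.9781, 0.0004, -0.208]]
```

View pics/h5.png

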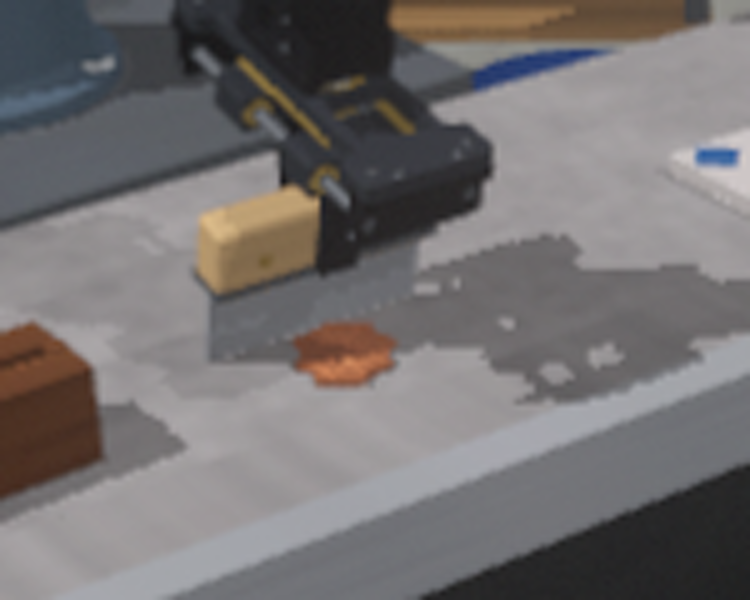

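Request:
play_rows --rows '[[[0.0015,0,0.0003,0,0,0,0.01],[0.0018,0,0.0004,0,0,0,0.01],[0.0018,0,0.0004,0,0,0,0.01]]]'

```text
time_s: 10.0
position: [0.5196, -0.0538, 0.0884]
tcp_rot: [[-0.208, 0.044, 0.977], [0.009, 0.999, -0.043], [-0.978, 0.0, -0.208]]
force: [-0.3, -0.8, -1.6]
opening: 0.297
```

Request:
play_rows --rows '[[[-0.0003,0,0.0025,0,0,0,0.01],[-0.0007,0,0.005,0,0,0,0.01]]]'

```text
time_s: 10.2
position: [0.5244, -0.054, 0.0882]
tcp_rot: [[-0.21, 0.044, 0.977], [0.009, 0.999, -0.043], [-0.978, 0.0, -0.21]]
force: [-2.9, 0.5, 0.7]
opening: 0.296
```

Request:
play_rows --rows '[[[-0.0005,0,0.0035,0,0,0,0.01],[-0.0013,0,0.0073,0,0,0,0.01],[-0.0021,0,0.011,0,0,0,0.01],[-0.0029,0,0.0147,0,0,0,0.01]]]'

```text
time_s: 10.6
position: [0.5378, -0.0543, 0.0881]
tcp_rot: [[-0.214, 0.043, 0.976], [0.01, 0.999, -0.042], [-0.977, 0.001, -0.214]]
force: [-4.6, 0.5, 4.9]
opening: 0.297
```

Request:
play_rows --rows '[[[-0.0008,0,0.0039,0,0,0,0.01],[-0.0017,0,0.0078,0,0,0,0.01],[-0.0025,0,0.0117,0,0,0,0.01],[-0.0033,0,0.0156,0,0,0,0.01],[-0.0042,0,0.0196,0,0,0,0.01],[-0.005,0,0.0235,0,0,0,0.01]]]'

```text
time_s: 11.2
position: [0.562, -0.0554, 0.0881]
tcp_rot: [[-0.214, 0.043, 0.976], [0.01, 0.999, -0.042], [-0.977, 0.001, -0.214]]
force: [-4.5, 0.9, 4.1]
opening: 0.295
```

Request:
play_rows --rows '[[[-0.0008,0,0.0037,0,0,0,0.01],[-0.0016,0,0.0073,0,0,0,0.01],[-0.0024,0,0.011,0,0,0,0.01],[-0.0031,0,0.0147,0,0,0,0.01],[-0.0039,0,0.0183,0,0,0,0.01],[-0.0047,0,0.022,0,0,0,0.01],[-0.0055,0,0.0257,0,0,0,0.01],[-0.0062,0,0.0293,0,0,0,0.01]]]'

```text
time_s: 12.0
position: [0.592, -0.0568, 0.0881]
tcp_rot: [[-0.214, 0.043, 0.976], [0.01, 0.999, -0.042], [-0.977, 0.001, -0.214]]
force: [-5.5, 0.1, 5.6]
opening: 0.299
```

```bash
python3 - <<'E'
from h import *
c1=cam("scene")
s=st()
cv2.imwrite("pics/h6.png",cv2.resize(c1["pixels"][120:260,180:330,::-1],None,fx=4,fy=4,interpolation=cv2.INTER_CUBIC))
E
```

```text
t 12.05 p [ 0.5927 -0.0568  0.0882] F [-5.15  0.24  4.64] M [ 0.19  1.28 -0.02] op 0.297 q [-14.9  42.6  82.8  -2.8  66.6 -11. ]
[[-0.2126, 0.0435, 0.9762], [0.0098, 0.9991, -0.0424], [-0.9771, 0.0005, -0.2128]]
```

View pics/h6.png

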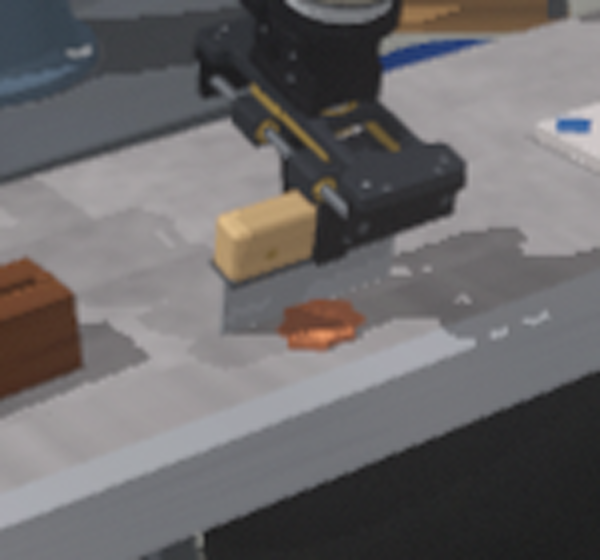

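Request:
play_rows --rows '[[[-0.0008,0,0.0037,0,0,0,0.01],[-0.0016,0,0.0073,0,0,0,0.01],[-0.0025,0,0.0117,0,0,0,0.01]]]'

```text
time_s: 12.35
position: [0.6039, -0.0573, 0.0882]
tcp_rot: [[-0.214, 0.043, 0.976], [0.01, 0.999, -0.042], [-0.977, 0.001, -0.214]]
force: [-5.7, 0.5, 5.0]
opening: 0.296
```

Request:
play_rows --rows '[[[-0.0007,0,0.0029,0,0,0,0.01],[-0.0014,0,0.0058,0,0,0,0.01]]]'

```text
time_s: 12.55
position: [0.6096, -0.0575, 0.0883]
tcp_rot: [[-0.214, 0.043, 0.976], [0.01, 0.999, -0.042], [-0.977, 0.001, -0.215]]
force: [-6.4, 0.6, 4.7]
opening: 0.292
```

Request:
play_rows --rows '[[[-0.0008,0,0.0029,0,0,0,0.01],[-0.0016,0,0.0058,0,0,0,0.01]]]'

```text
time_s: 12.75
position: [0.6157, -0.0578, 0.0885]
tcp_rot: [[-0.214, 0.043, 0.976], [0.01, 0.999, -0.042], [-0.977, 0.001, -0.214]]
force: [-6.3, 0.9, 5.3]
opening: 0.297
```

Request:
play_rows --rows '[[[-0.0009,0,0.0029,0,0,0,0.01],[-0.0018,0,0.0058,0,0,0,0.01]]]'

```text
time_s: 12.95
position: [0.6227, -0.0581, 0.089]
tcp_rot: [[-0.212, 0.044, 0.976], [0.01, 0.999, -0.043], [-0.977, 0.0, -0.212]]
force: [-4.8, -0.7, 3.6]
opening: 0.294
```

Request:
play_rows --rows '[[[-0.001,0,0.0029,0,0,0,0.01],[-0.002,0,0.0057,0,0,0,0.01]]]'

```text
time_s: 13.15
position: [0.6307, -0.0587, 0.0895]
tcp_rot: [[-0.207, 0.044, 0.977], [0.009, 0.999, -0.043], [-0.978, 0.0, -0.207]]
force: [-2.5, -0.7, -0.2]
opening: 0.295
```

Request:
play_rows --rows '[[[-0.0005,0,0.0024,0,0,0,0.01],[-0.001,0,0.0049,0,0,0,0.01]]]'

```text
time_s: 13.35
position: [0.635, -0.059, 0.0896]
tcp_rot: [[-0.209, 0.044, 0.977], [0.009, 0.999, -0.043], [-0.978, 0.0, -0.209]]
force: [-4.7, 0.4, 2.5]
opening: 0.295
```

Request:
play_rows --rows '[[[-0.0007,0,0.0024,0,0,0,0.01],[-0.0014,0,0.0048,0,0,0,0.01]]]'

```text
time_s: 13.55
position: [0.6402, -0.0592, 0.0898]
tcp_rot: [[-0.208, 0.044, 0.977], [0.009, 0.999, -0.043], [-0.978, 0.0, -0.208]]
force: [-3.3, 0.6, 2.1]
opening: 0.292
```

Request:
play_rows --rows '[[[-0.0007,0,0.0024,0,0,0,0.01],[-0.0014,0,0.0048,0,0,0,0.01]]]'

```text
time_s: 13.75
position: [0.644, -0.0593, 0.0903]
tcp_rot: [[-0.211, 0.044, 0.977], [0.009, 0.999, -0.043], [-0.977, 0.0, -0.211]]
force: [-7.1, 0.6, 3.7]
opening: 0.297
```

Request:
play_rows --rows '[[[-0.0008,0,0.0024,0,0,0,0.01],[-0.0015,0,0.0048,0,0,0,0.01]]]'

```text
time_s: 13.95
position: [0.6483, -0.0594, 0.0909]
tcp_rot: [[-0.213, 0.044, 0.976], [0.01, 0.999, -0.042], [-0.977, 0.0, -0.213]]
force: [-7.1, 0.8, 4.5]
opening: 0.3
```

Request:
play_rows --rows '[[[-0.0008,0,0.0024,0,0,0,0.01],[-0.0015,0,0.0048,0,0,0,0.01]]]'

```text
time_s: 14.15
position: [0.6525, -0.0595, 0.0914]
tcp_rot: [[-0.215, 0.044, 0.976], [0.01, 0.999, -0.042], [-0.977, 0.0, -0.215]]
force: [-8.6, 0.4, 6.9]
opening: 0.302
```

```bash
python3 - <<'E'
from h import *
c1=cam("scene");c2=cam("top")
s=st()
cv2.imwrite("pics/h7.png",cv2.resize(c1["pixels"][120:260,180:330,::-1],None,fx=4,fy=4,interpolation=cv2.INTER_CUBIC))
E
```

```text
t 14.25 p [ 0.6528 -0.0596  0.0915] F [-7.68  1.01  5.78] M [ 0.09  1.84 -0.04] op 0.299 q [-13.8  46.4  72.7  -2.5  73.  -10.4]
[[-0.2138, 0.0436, 0.9759], [0.0097, 0.9991, -0.0425], [-0.9768, 0.0003, -0.214]]
```

View pics/h7.png

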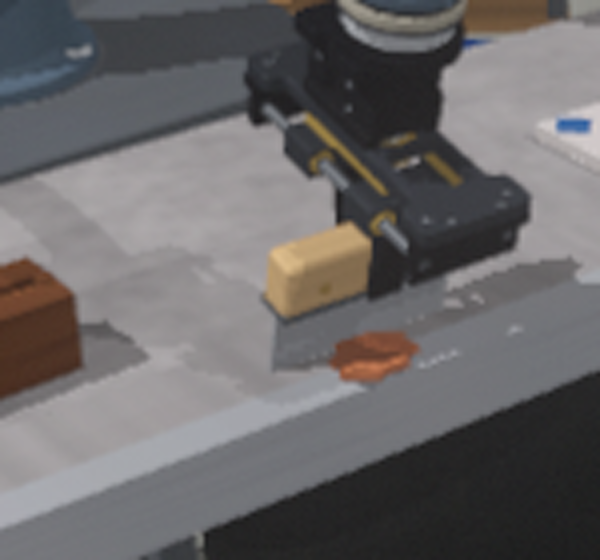

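Request:
play_rows --rows '[[[-0.0009,0,0.0024,0,0,0,0.01],[-0.0018,0,0.0047,0,0,0,0.01]]]'

```text
time_s: 14.45
position: [0.6575, -0.0598, 0.0922]
tcp_rot: [[-0.214, 0.044, 0.976], [0.01, 0.999, -0.042], [-0.977, 0.0, -0.215]]
force: [-7.2, 0.2, 5.5]
opening: 0.293
```

Request:
play_rows --rows '[[[-0.0008,0,0.0024,0,0,0,0.01],[-0.0016,0,0.0047,0,0,0,0.01]]]'

```text
time_s: 14.65
position: [0.6621, -0.0599, 0.0929]
tcp_rot: [[-0.215, 0.043, 0.976], [0.01, 0.999, -0.042], [-0.977, 0.0, -0.215]]
force: [-8.3, 0.7, 5.9]
opening: 0.296
```

Request:
play_rows --rows '[[[-0.0008,0,0.0024,0,0,0,0.01],[-0.0016,0,0.0047,0,0,0,0.01]]]'

```text
time_s: 14.85
position: [0.6666, -0.0601, 0.0936]
tcp_rot: [[-0.216, 0.044, 0.975], [0.01, 0.999, -0.042], [-0.976, 0.001, -0.217]]
force: [-8.7, -0.3, 6.0]
opening: 0.296
```

Request:
play_rows --rows '[[[-0.0007,0,0.0024,0,0,0,0.01],[-0.0014,0,0.0048,0,0,0,0.01]]]'

```text
time_s: 15.05
position: [0.6708, -0.0602, 0.0941]
tcp_rot: [[-0.218, 0.044, 0.975], [0.01, 0.999, -0.042], [-0.976, 0.001, -0.219]]
force: [-11.0, 1.1, 7.7]
opening: 0.299
```

Request:
play_rows --rows '[[[-0.0008,0,0.0024,0,0,0,0.01],[-0.0016,0,0.0047,0,0,0,0.01]]]'

```text
time_s: 15.25
position: [0.6754, -0.0604, 0.0948]
tcp_rot: [[-0.219, 0.043, 0.975], [0.01, 0.999, -0.042], [-0.976, 0.001, -0.219]]
force: [-10.9, 0.4, 7.7]
opening: 0.296
```

```bash
python3 - <<'E'
from h import *
c1=cam("scene");c2=cam("top")
s=st()
cv2.imwrite("pics/h8.png",cv2.resize(c1["pixels"][120:260,180:330,::-1],None,fx=4,fy=4,interpolation=cv2.INTER_CUBIC))
E
```

```text
t 15.35 p [ 0.6758 -0.0604  0.0948] F [-10.44   0.63   7.8 ] M [0.18 2.58 0.  ] op 0.3 q [-13.5  47.9  68.4  -2.4  76.1 -10.1]
[[-0.2183, 0.0435, 0.9749], [0.01, 0.9991, -0.0423], [-0.9758, 0.0006, -0.2185]]
```

View pics/h8.png

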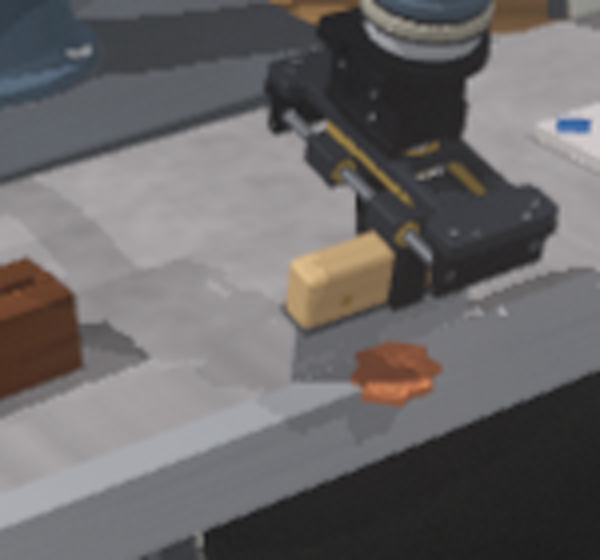

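Request:
play_rows --rows '[[[-0.0008,0,0.0024,0,0,0,0.01],[-0.0015,0,0.0048,0,0,0,0.01]]]'

```text
time_s: 15.55
position: [0.6825, -0.0608, 0.0952]
tcp_rot: [[-0.213, 0.044, 0.976], [0.01, 0.999, -0.043], [-0.977, 0.0, -0.213]]
force: [-5.3, -0.2, 4.6]
opening: 0.296
```

Request:
play_rows --rows '[[[-0.0006,0,0.0029,0,0,0,0.01],[-0.0012,0,0.0059,0,0,0,0.01],[-0.0019,0,0.0088,0,0,0,0.01]]]'

```text
time_s: 15.85
position: [0.6935, -0.0615, 0.0952]
tcp_rot: [[-0.209, 0.044, 0.977], [0.009, 0.999, -0.043], [-0.978, 0.0, -0.209]]
force: [-5.6, -0.1, 4.4]
opening: 0.297
```

```bash
python3 - <<'E'
from h import *
c1=cam("scene");c2=cam("top")
s=st()
cv2.imwrite("pics/h9.png",cv2.resize(c1["pixels"][140:340,200:400,::-1],None,fx=3,fy=3,interpolation=cv2.INTER_CUBIC))
E
```

```text
t 15.95 p [ 0.6942 -0.0615  0.0953] F [-4.55  0.99  5.58] M [0.12 1.09 0.04] op 0.297 q [-13.2  48.9  65.6  -2.3  77.3 -10. ]
[[-0.2076, 0.0437, 0.9772], [0.0091, 0.999, -0.0427], [-0.9782, -0.0, -0.2078]]
```

View pics/h9.png

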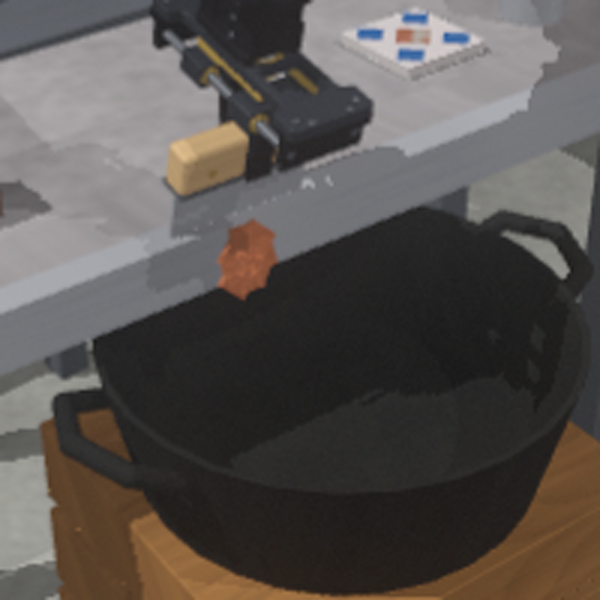

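Request:
play_rows --rows '[[[-0.0006,0,0.0029,0,0,0,0.01],[-0.0012,0,0.0049,0,0,0,0.01],[-0.0012,0,0.0049,0,0,0,0.01]]]'

```text
time_s: 16.25
position: [0.6994, -0.0618, 0.0953]
tcp_rot: [[-0.207, 0.044, 0.977], [0.009, 0.999, -0.043], [-0.978, -0.0, -0.207]]
force: [-4.5, -0.3, 5.8]
opening: 0.298
```

```bash
python3 - <<'E'
from h import *
c1=cam("scene");c2=cam("top")
s=st()
cv2.imwrite("pics/h10.png",cv2.resize(c1["pixels"][140:340,200:400,::-1],None,fx=3,fy=3,interpolation=cv2.INTER_CUBIC))
E
```

```text
t 16.35 p [ 0.6994 -0.0618  0.0953] F [-4.02  0.16  4.87] M [ 0.13  0.95 -0.01] op 0.299 q [-13.2  49.3  64.7  -2.3  77.7 -10. ]
[[-0.2066, 0.0436, 0.9775], [0.0089, 0.999, -0.0427], [-0.9784, -0.0001, -0.2068]]
```

View pics/h10.png

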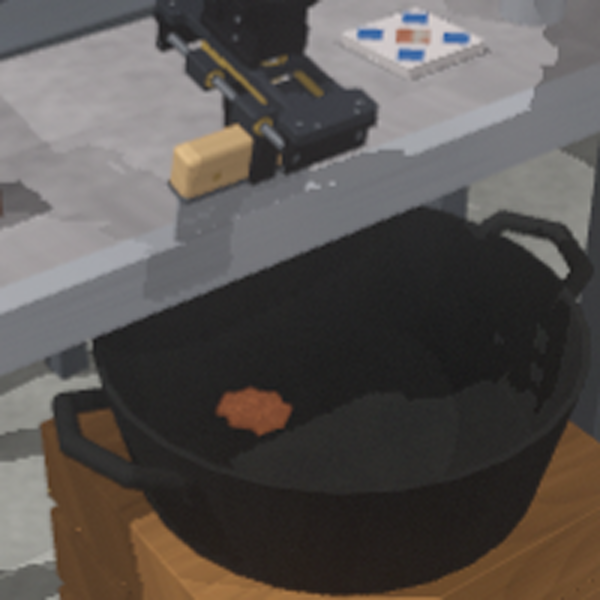

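```bash
cat > pose.py <<'E'
from h import *
p=np.array([.2,-.592,.223]);Rm=down(-71.333)
M=[(.023,.4095,-.1825,-71.13,0,0),(.1,0,0,0,0,0),(-.1,0,0,0,0,0),(.095,.2354,-.0413,2.3,0,0),(.013,0,0,0,0,0),(.001,0,0,0,0,0),(.0005,0,0,0,0,0),(.0005,0,0,0,0,0),
(.0003,0,0,0,0,0),(.0003,0,0,0,0,0),(.0003,0,0,0,0,0),(-.0002,0,.03,0,0,0),(-.0025,0,-.006,0,0,0),(.0012,0,.0071,0,12,0),(.0018,0,.0004,0,0,0),(-.0007,0,.005,0,0,0),
(-.0029,0,.0147,0,0,0),(-.005,0,.0235,0,0,0),(-.0062,0,.0293,0,0,0),(-.0025,0,.0117,0,0,0),(-.0014,0,.0058,0,0,0),(-.0016,0,.0058,0,0,0),(-.0018,0,.0058,0,0,0),(-.002,0,.0057,0,0,0),(-.001,0,.0049,0,0,0),
(-.0014,0,.0048,0,0,0),(-.0014,0,.0048,0,0,0),(-.0015,0,.0048,0,0,0),(-.0015,0,.0048,0,0,0),(-.0018,0,.0047,0,0,0),(-.0016,0,.0047,0,0,0),(-.0016,0,.0047,0,0,0),(-.0014,0,.0048,0,0,0),(-.0016,0,.0047,0,0,0),(-.0015,0,.0048,0,0,0),(-.0019,0,.0088,0,0,0),(-.0012,0,.0049,0,0,0)]
try: from extra import X; M+=X
except ImportError: pass
for i,m in enumerate(M):
    p=p+Rm@np.array(m[:3]);Rm=Rm@R.from_rotvec(m[3:],degrees=True).as_matrix()
    if i==1: grasp=(p.copy(),Rm.copy())
def to(q,Rq): return Rm.T@(np.array(q)-p), R.from_matrix(Rm.T@Rq).as_rotvec(degrees=True)
if __name__=="__main__":
    print(p.round(4),Rm.round(4).tolist(),"grasp",grasp[0].round(4),grasp[1].round(4).tolist())
    print("to above grasp",[np.round(v,4) for v in to(grasp[0]+[0,0,.1],grasp[1])])
E
python3 pose.py
```

```text
[ 0.6987 -0.0617  0.0952] [[-0.2077, 0.0437, 0.9772], [0.0091, 0.999, -0.0427], [-0.9781, 0.0, -0.2079]] grasp [ 0.5295 -0.288   0.1   ] [[0.0, 0.0035, 1.0], [0.0, 1.0, -0.0035], [-1.0, 0.0, 0.0]]
to above grasp [array([-0.0694, -0.2336, -0.1775]), array([ -2.2916, -11.9984,  -0.2409])]
```

Request:
play_rows --rows '[[[-0.015,0,-0.003,0,0,0,0.01],[-0.045,0,-0.0095,0,0,0,0.01],[-0.0783,0,-0.0166,0,0,0,0.01],[-0.0694,-0.2336,-0.1775,-2.29,-12,-0.24,0.01],[-0.0694,-0.2336,-0.1775,-2.29,-12,-0.24,0.01],[-0.0694,-0.2336,-0.1775,-2.29,-12,-0.24,0.01],[-0.0694,-0.2336,-0.1775,-2.29,-12,-0.24,0.01],[-0.0694,-0.2336,-0.1775,-2.29,-12,-0.24,0.01],[-0.0694,-0.2336,-0.1775,-2.29,-12,-0.24,0.01],[-0.0694,-0.2336,-0.1775,-2.29,-12,-0.24,0.01],[-0.0694,-0.2336,-0.1775,-2.29,-12,-0.24,0.01],[-0.0694,-0.2336,-0.1775,-2.29,-12,-0.24,0.01]]]'

```text
time_s: 17.55
position: [0.5309, -0.288, 0.1999]
tcp_rot: [[0.002, 0.003, 1.0], [-0.001, 1.0, -0.003], [-1.0, -0.001, 0.002]]
force: [0.9, -0.9, -1.8]
opening: 0.296
```

```bash
cat > extra.py <<'E'
X=[(-0.0694, -0.2336, -0.1775, -2.29, -12, -0.24)]
E
python3 - <<'E'
from h import *
import pose
c1=cam("scene");c2=cam("top")
s=st();print(pose.p.round(4),pose.Rm.round(4).tolist())
cv2.imwrite("pics/h11.png",cv2.resize(c1["pixels"][100:250,80:250,::-1],None,fx=4,fy=4,interpolation=cv2.INTER_CUBIC))
cv2.imwrite("pics/h11t.png",cv2.resize(c2["pixels"][200:300,320:440,::-1],None,fx=5,fy=5,interpolation=cv2.INTER_CUBIC))
E
```

```text
t 17.65 p [ 0.5307 -0.2872  0.1995] F [ 0.26  0.1  -2.32] M [ 0.02 -0.12 -0.03] op 0.297 q [-39.   30.   86.7   0.   63.2 -38.9]
[[0.001, 0.0017, 1.0], [-0.0003, 1.0, -0.0017], [-1.0, -0.0003, 0.001]]
[ 0.5295 -0.2881  0.2   ] [[0.0, 0.0036, 1.0], [0.0, 1.0, -0.0036], [-1.0, 0.0, 0.0]]
```

View pics/h11.png

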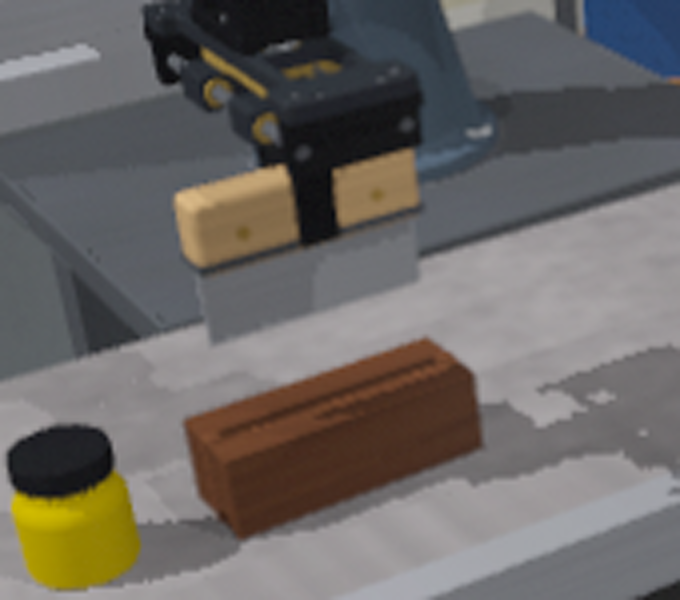

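View pics/h11t.png

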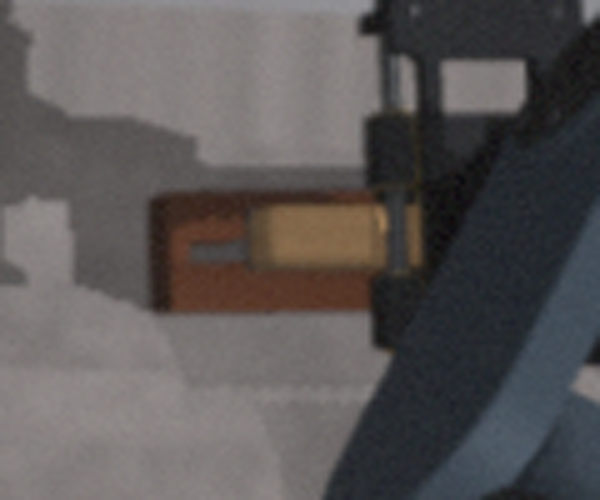

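```bash
python3 - <<'E'
from h import *
c1=cam("scene");s=st()
a=cv2.imread("pics/h2.png")
b=cv2.resize(c1["pixels"][90:250,80:280,::-1],None,fx=3.5,fy=3.5,interpolation=cv2.INTER_CUBIC)
f=2
A=cv2.resize(a[130:350,130:400],None,fx=1.45,fy=1.45);B=cv2.resize(b[130:350,130:400],None,fx=1.45,fy=1.45)
cv2.imwrite("pics/cmp.png",np.hstack([A,B]))
# sub-pixel shift of blade/handle patch
ga=cv2.cvtColor(a,cv2.COLOR_BGR2GRAY).astype(np.float32);gb=cv2.cvtColor(b,cv2.COLOR_BGR2GRAY).astype(np.float32)
for n,(x0,x1,y0,y1) in dict(handL=(150,255,190,270),handR=(295,370,170,235),bladeL=(170,260,260,340),bladeR=(310,370,230,300),hand=(260,300,170,250)).items():
    t=ga[y0:y1,x0:x1];w=gb[y0-12:y1+12,x0-12:x1+12]
    r=cv2.matchTemplate(w,t,cv2.TM_CCOEFF_NORMED);_,v,_,l=cv2.minMaxLoc(r);print(n,round(v,3),(l[0]-12)/3.5,(l[1]-12)/3.5)
E
```

```text
t 17.7 p [ 0.5306 -0.287   0.1995] F [ 0.24  0.37 -1.66] M [-0.02 -0.11 -0.04] op 0.294 q [-39.   30.   86.7   0.   63.2 -38.9]
[[0.0007, 0.0015, 1.0], [-0.0001, 1.0, -0.0015], [-1.0, -0.0001, 0.0007]]
handL 0.991 0.2857142857142857 -0.5714285714285714
handR 0.988 0.2857142857142857 -0.2857142857142857
bladeL 0.993 0.0 -0.2857142857142857
bladeR 0.995 0.2857142857142857 -0.2857142857142857
hand 0.987 0.5714285714285714 -0.2857142857142857
```

View pics/cmp.png

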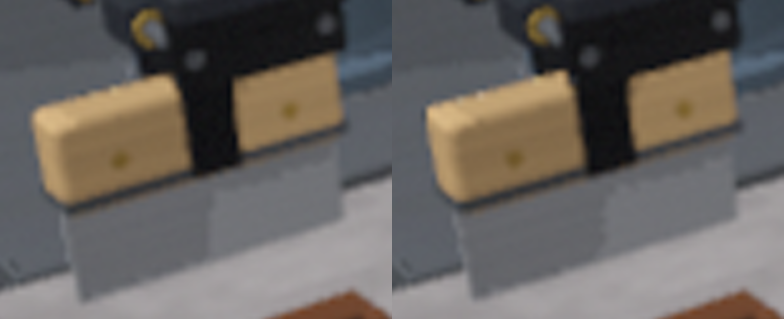

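Request:
play_rows --rows '[[[0.015,0,0,0,0,0,0.01],[0.035,0,0,0,0,0,0.01],[0.05,0,0,0,0,0,0.01],[0.05,0,0,0,0,0,0.01],[0.05,0,0,0,0,0,0.01],[0.05,0,0,0,0,0,0.01],[0.05,0,0,0,0,0,0.01],[0.05,0,0,0,0,0,0.01]]]'

```text
time_s: 18.5
position: [0.53, -0.2884, 0.1504]
tcp_rot: [[0.001, 0.003, 1.0], [-0.001, 1.0, -0.003], [-1.0, -0.001, 0.001]]
force: [0.9, -0.5, -1.9]
opening: 0.295
```

Request:
play_rows --rows '[[[0.003,0,0,0,0,0,0.01],[0.007,0,0,0,0,0,0.01],[0.01,0,0,0,0,0,0.01],[0.01,0,0,0,0,0,0.01]]]'

```text
time_s: 18.9
position: [0.5291, -0.2878, 0.1388]
tcp_rot: [[-0.001, 0.004, 1.0], [0.001, 1.0, -0.004], [-1.0, 0.001, -0.001]]
force: [-1.2, -1.3, -1.4]
opening: 0.294
```

Request:
play_rows --rows '[[[0.006,0,0,0,0,0,0.01],[0.013,0,0,0,0,0,0.01],[0.02,0,0,0,0,0,0.01],[0.02,0,0,0,0,0,0.01]]]'

```text
time_s: 19.3
position: [0.5287, -0.2875, 0.1181]
tcp_rot: [[-0.002, 0.004, 1.0], [0.002, 1.0, -0.004], [-1.0, 0.002, -0.002]]
force: [0.4, -0.4, -3.5]
opening: 0.296
```

Request:
play_rows --rows '[[[0.006,0,0,0,0,0,0.01],[0.013,0,0,0,0,0,0.01],[0.018,0,0,0,0,0,0.01],[0.0185,0,0,0,0,0,0.01],[0.0185,0,0,0,0,0,0.01]]]'

```text
time_s: 19.8
position: [0.5295, -0.2881, 0.1008]
tcp_rot: [[-0.0, 0.004, 1.0], [0.0, 1.0, -0.004], [-1.0, 0.0, -0.0]]
force: [-0.2, -0.6, -3.2]
opening: 0.297
```

Request:
play_rows --rows '[[[0.0007,0,0,0,0,0,0.01],[0.0013,0,0,0,0,0,0.01],[0.0013,0,0,0,0,0,0.01]]]'

```text
time_s: 20.1
position: [0.5297, -0.2882, 0.0999]
tcp_rot: [[0.0, 0.004, 1.0], [-0.0, 1.0, -0.004], [-1.0, -0.0, 0.0]]
force: [0.2, 0.6, -3.1]
opening: 0.298
```

Request:
play_rows --rows '[[[0.0004,0,0,0,0,0,0.01],[0.0005,0,0,0,0,0,0.01]]]'

```text
time_s: 20.3
position: [0.5297, -0.2883, 0.0995]
tcp_rot: [[0.0, 0.004, 1.0], [-0.0, 1.0, -0.004], [-1.0, -0.0, 0.0]]
force: [-0.3, -0.1, -0.8]
opening: 0.298
```

Request:
play_rows --rows '[[[0.0002,0,0,0,0,0,0.01],[0.0002,0,0,0,0,0,0.01],[0.0002,0,0,0,0,0,0.035],[0.0002,0,0,0,0,0,0.06],[0.0002,0,0,0,0,0,0.087],[0.0002,0,0,0,0,0,0.087],[0.0002,0,0,0,0,0,0.087],[0.0002,0,0,0,0,0,0.087],[0.0002,0,0,0,0,0,0.087],[0.0002,0,0,0,0,0,0.087],[0.0002,0,0,0,0,0,0.087]]]'

```text
time_s: 21.4
position: [0.5296, -0.2882, 0.0991]
tcp_rot: [[0.0, 0.004, 1.0], [-0.0, 1.0, -0.004], [-1.0, -0.0, 0.0]]
force: [-0.6, 1.0, 0.3]
opening: 0.974
```

Request:
play_rows --rows '[[[0,0,0,0,0,0,0.087],[-0.01,0,0,0,0,0,0.087],[-0.03,0,0,0,0,0,0.087],[-0.06,0,0,0,0,0,0.087],[-0.1,0,0,0,0,0,0.087],[-0.14,0,0,0,0,0,0.087],[-0.17,0,0,0,0,0,0.087],[-0.17,0,-0.04,0,0,0,0.087],[-0.17,0,-0.08,0,0,0,0.087],[-0.17,0,-0.1,0,0,0,0.087],[-0.17,0,-0.1,0,0,0,0.087],[-0.17,0,-0.1,0,0,0,0.087]]]'

```text
time_s: 22.6
position: [0.43, -0.2883, 0.27]
tcp_rot: [[0.002, 0.004, 1.0], [-0.001, 1.0, -0.004], [-1.0, -0.001, 0.002]]
force: [0.2, -0.5, 0.3]
opening: 0.994
```

```bash
python3 - <<'E'
from h import *
import pickle
o1,o2=pickle.load(open("c0.pkl","rb"))
c1=cam("scene");c2=cam("top");s=st()
for n in["scraper","tile","jug","pot","flake"]:
    r1=trace("scene",n);r2=trace("top",n)
    print(n,[ (round(r[0]["p"],2),r[0]["at"]) if r else None for r in(r1,r2)])
a=np.hstack([cv2.resize(c["pixels"][150:250,70:220,::-1],None,fx=2.6,fy=2.6,interpolation=cv2.INTER_CUBIC) for c in(o1,c1)])
cv2.imwrite("pics/fin1.png",a)
cv2.imwrite("pics/fin2.png",c1["pixels"][:,:,::-1]);cv2.imwrite("pics/fin3.png",c2["pixels"][:,:,::-1])
ga,gb=[cv2.cvtColor(c["pixels"],cv2.COLOR_RGB2GRAY).astype(np.float32) for c in(o1,c1)]
for n,(x0,x1,y0,y1) in dict(scr=(128,192,170,212),pot=(80,115,205,245),tile=(312,364,145,166),jug=(362,398,115,148)).items():
    f=4;A=cv2.resize(ga[y0:y1,x0:x1],None,fx=f,fy=f,interpolation=cv2.INTER_CUBIC);B=cv2.resize(gb[y0-4:y1+4,x0-4:x1+4],None,fx=f,fy=f,interpolation=cv2.INTER_CUBIC)
    _,v,_,l=cv2.minMaxLoc(cv2.matchTemplate(B,A,cv2.TM_CCOEFF_NORMED));print(n,round(v,3),l[0]/f-4,l[1]/f-4)
E
```

```text
t 22.7 p [ 0.4307 -0.2883  0.2696] F [ 0.95 -0.26 -0.05] M [-0.06 -0.08 -0.03] op 1.0 q [-46.2  18.7  94.    0.   67.2 -46. ]
[[0.0015, 0.0032, 1.0], [-0.0011, 1.0, -0.0032], [-1.0, -0.001, 0.0015]]
scraper [(0.8, [158.3, 191.3]), (0.64, [382.8, 249.6])]
tile [(0.58, [340.3, 157.1]), (0.87, [164.7, 245.3])]
jug [(0.92, [379.6, 132.1]), (0.77, [97.6, 242.2])]
pot [(0.94, [95.5, 226.9]), (0.54, [452.8, 244.6])]
flake [(0.83, [285.6, 276.6]), None]
scr 0.935 -0.25 -0.25
pot 1.0 0.0 0.0
tile 0.62 0.0 0.0
jug 0.474 4.0 0.0
```

View pics/fin1.png

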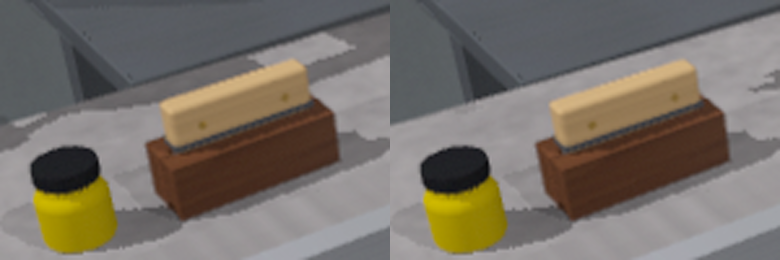

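View pics/fin2.png

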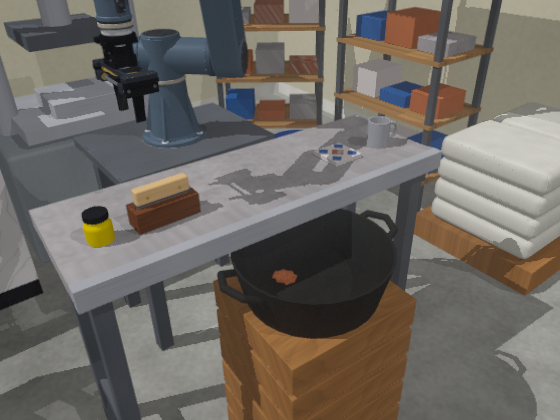

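View pics/fin3.png

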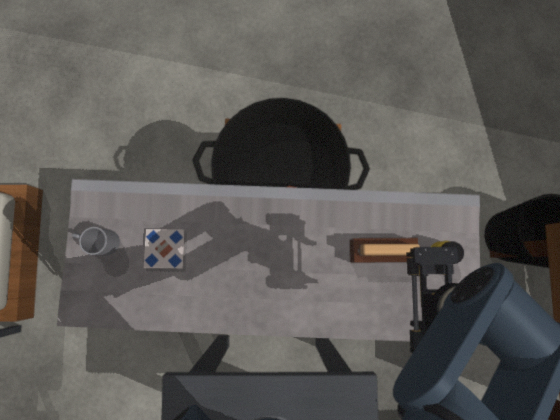

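```bash
python3 - <<'E'
from h import *
c1=cam("scene");c2=cam("top")
for z in(-.144,-.12,-.1): 
    p=atz(c1,(285.6,276.6),z);print(z,p.round(3),np.hypot(p[0]-.773,p[1]+.037).round(3))
print(tri(c1,(285.6,276.6),c2,(291,187)))
st();hand_in()
E
```

```text
-0.144 [ 0.711 -0.065 -0.144] 0.068
-0.12 [ 0.735 -0.083 -0.12 ] 0.06
-0.1 [ 0.754 -0.098 -0.1  ] 0.064
(array([ 0.72852867, -0.07017199, -0.12944815]), np.float64(0.012701854459526783))
t 23.3 p [ 0.4296 -0.2878  0.269 ] F [-0.34  0.65  0.48] M [ 0.   -0.16 -0.04] op 1.002 q [-46.2  18.7  94.1   0.   67.2 -46. ]
[[0.0, 0.0036, 1.0], [0.0001, 1.0, -0.0036], [-1.0, 0.0001, 0.0]]
the job is handed in; nothing more can be done
```

The flake is in the tub, the scraper is back in its rest, and I handed the job in at about 23 s; no verdict was reported. I drew the scraper out, set the blade down behind the flake, and scraped along the dish floor, up the rise and over the front edge. I then put the scraper back home and released it.

- **First push jammed:** with the blade upright, friction made it dig in. The bearing force reached about 31 N at that reading, and any peak between readings is unknown. I backed off, leaned the handle 12° forward and carried on. From there the readings were about 2 to 11 N, with light contact all the way to the edge.
- **Flake:** the picture shows it lying in the tub. I measured it roughly 60 to 70 mm from the tub's axis, at about floor height. That height is rough, because the two camera rays missed each other by about 13 mm.
- **Scraper:** it took its weight on the rest at the height it was picked up from. The scene picture matches the starting one to about a quarter of a pixel.
- **Pot:** the picture match shows it has not moved.
- **Tile and jug:** the networks place them within about 2 pixels of where they started, which is within their error. The picture match for these two was poor (0.62 for the tile, 0.47 for the jug, with a false 4-pixel shift), which I put down to changed shadows. Nothing was moved near them.

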